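# Interlock U-channel bundle in the jig and log it

### The job

Bundle the three aluminium U-channels in the wooden jig: lower the loose open-up channel into the empty bay beside the one already there, then lower the open-down channel over the middle so that one of its flanges hangs inside each open-up channel, fully down, level, and with the ends of all three about in line. Do not drop the channels in. When the bundle is interlocked and let go, press the tally counter's plunger down to its stop and let it spring back; leave the reel, the fuse box and the tape where they are.

Things in the scene. Friction and masses are not known exactly. Their poses are not given: they have to be found in the camera images.
- jig: fixed light-wood jig, 125 (x) x 172 (y) mm. Origin: centre of its underside, on the worktop; z up. Board 12 mm thick, with rails 5 mm high on it (tops 17 mm above the worktop) round two bays side by side along y. Each bay is 95 (x) x 59 (y) mm, centred at y = +41 mm (left, empty at the start) and y = -41 mm (right, holds a channel); the rail between is 23 mm wide
- bay_left (a point): centre of the floor of the left bay (jig y = +41 mm), empty at the start; axes as the jig's
- bay_right (a point): centre of the floor of the right bay (jig y = -41 mm), where one channel lies from the start; axes as the jig's
- channel_in_jig: bare aluminium U-channel lying open-up in the jig's right bay: 90 mm long (x), 54 mm wide over the flanges (y), 30 mm high, web and flanges 4 mm thick, about 0.12 kg. Origin: centre of its underside (the web's underside); z up; it can shift by 2.5 mm in its bay
- channel_up: a like aluminium U-channel, 90 x 54 x 30 mm, 4 mm walls, about 0.12 kg, lying loose on the worktop, open-up (web below, two flanges standing up). Origin: centre of the web's underside; x along its length, y across its width, z up. It belongs in the left bay, 2.5 mm clear all round
- channel_down: a like U-channel, 90 x 54 x 30 mm, 4 mm walls, 0.12 kg, loose, open-down (web on top, on its two flange edges). Origin: centre of its underside; x along its length, y across, z up. Inner width 46 mm; it must span the neighbouring flanges of the two channels in the bays, 36 mm overall when both are centred. Fully down, its flange edges stand on their webs, its origin 16 mm above the jig's underside
- counter: fixed tally counter, grey metal box 46 x 52 mm on a 58 x 64 mm foot, 42 mm high. Origin: centre of its underside; z up
- plunger_top (a point): centre of the top of the counter's steel plunger head, a disc 28 mm across, straight above the counter's centre, 64.5 mm above the worktop when up; it moves down with the plunger
- plunger (a joint): travel of the counter's spring plunger, m: 0 up, 0.010 fully down at its stop; spring force from 2 N when up to 6 N at the stop; it springs back when released
- solder_reel: bystander: blue and white reel, 60 mm across, 39 mm high, beyond the jig, to the right; origin: centre of its underside
- fuse_box: bystander: clear plastic box 47 x 66 x 18 mm, in front of the jig, to the right; origin: centre of its underside
- tape_electrical: bystander: roll of black tape, 62 x 59 mm, 19 mm high, in front of the jig, towards the robot; origin: centre of its underside. Behind it stands the fixed black sprung lamp, an obstacle for the robot's elbow (world x, y, z in m): clamp (0.26, 0.085, 0.04), joint (0.22, -0.02, 0.43), upper arm on to (0.11, -0.365, 0.63), shade there; all the work lies to its left
Mind the look-alikes: they are no part of the job. There is more than one size of the counter; the one meant has the size given above.

How it is judged:
By the outcome, as a careful person would: the job done as asked, in the order asked, and still so for the second after the job is handed in, with the robot touching nothing.
It also fails if it takes over 72 s, if anything falls off the work surface, if the arm or the gripper's body presses on something with over 40 N, if the wrist force passes 120 N, or if a joint passes its speed limit or range.

### The arm

A 6-joint arm with a two-finger parallel gripper is mounted at the origin on a cart in front of the work surface, level with it; the furniture and walls round the work are solid. World frame = base frame: x ahead of the robot, y to its left, z up, the work surface at z = 0. Lengths are in m, angles in rad, forces in N, time in s.
With the tool pointing down it reaches from about 0.375 to 0.975 m from the base axis. Payload 3.8 kg.
Tool frame: the origin (TCP) lies midway between the tips of the shut fingers; the grasp point (between the pads) lies 19 mm behind it; z points along the fingers, y is the line along which they close (so a half turn about z gives the same grasp; the last joint's range is limited). The gripper opens to 85 mm and grips with 20 to 120 N. Pads are 22 mm wide; open, the fingers measure 114 mm over their backs; the gripper's body (76 mm by 85 mm) begins 54 mm behind the grasp point. The pads swing forward as they close: fully open they stand 13 mm farther back than shut.
Start: joints at [1.209, 0.264, 1.604, -0, 1.274, -0.037], TCP at [0.215, 0.64, 0.231] pointing down, gripper open.
Joint ranges: [-2.63, 2.63], [-0.94, 2.18], [0.31, 2.57], [-1.31, 4.45], [0, 2.66], [-2.55, 2.55]. Speed limits (rad/s): [2.57, 2.57, 3.14, 3.14, 3.14, 3.14].

### API

Orientations are given as a rotation vector (axis times angle).
In Python, from workcell import bot gives the robot as it stands.
- The arm moves only by the tool jog_arm, never from a script. Its argument "motion" is a list of rows, each a list of 5 numbers: the opening, from -1 (shut) to 1 (fully open), then the shift along the tool's x, y, z in mm, then the turn about the tool's z in degrees. In form: [[claw, x, y, z, twist], ...]. A call has 1 to 10 rows; each row shifts and turns the commanded pose from where the row before left it, along the tool's axes as they then stand; what a row does not reach is not made up. A row lasts 1/12 s, in which the tool goes at most 41.7 mm and 7.16 degrees, less where a joint would pass 70% of its speed; a pose out of reach is approached as far as the arm can. A call with a gripper value outside its range is refused whole. The fingers move at their own pace and stop on an object; "force" is the grip in N (left out, the last holds). Time passes only in rows, so rows that do not move let the fingers close. It gives the time, the measured TCP pose, the force, the opening and the grip force at its end, in the units of the state.
- bot.read_state(): the state, without advancing time (a new reading comes with each control period).
- bot.read_camera(name): name is "side" or "top"; returns (picture, depth): 384x512x3 uint8, red, green, blue; 384x512 float32, m along the optical axis (not along the pixel's ray), 0 where there is no reading.
- bot.get_calibration(name): a dict with "vfov" (degrees; the focal length in pixels is half the picture's height over the tangent of half this angle, whatever the lens; pixels are square), "cx", "cy" (the principal point, pixels), "rvec" (rotation vector, rad) and "tvec" (3), from world to camera coordinates, as OpenCV has them. Camera axes: x right, y down, z forward; pixel columns grow to the right and rows downward; lengths in m; the calibration is good to about 2 mm. A picture is of the moment at which its call begins. get_calibration takes no time and is no camera call.
- bot.finish_job(): hands the job in; it is judged then, once.
The state is a dict: "time": time; "q": joint angles; "joint_vel": joint speeds; "joint_torque": joint torques, N m; "tool_pos": TCP position; "tcp_rot": TCP orientation; "wrist_force": force on the tool from outside, world axes, zero at the start; "torque": the same for the moment, N m; "width": opening from 0.0 (shut) to 1.0 (fully open); "grip_force": force on a finger pad.
Only numpy, scipy, OpenCV 4.12 (cv2) and the standard library are available. Lean on these libraries where they do the work, as an engineer would, in place of code of your own. Each camera call takes 0.05 s, during which the arm holds its last target. There are 200 camera calls.

## Working session

There is one attempt and no reset: what is moved stays moved. The work goes in short steps, Python scripts to look and compute and a tool call to move; the robot and the scene stay as the last step left them, time stands still between calls to the robot, and variables do not carry over. Pictures are saved under pics/ and viewed, at most 10 in all, crops included, and the job is handed in when it is done.

Besides the shell and the picture viewer there is one more tool, called after "Request:" as name(argument=value, ...), one argument or row to a line, values as JSON. jog_arm: Moves the arm, as the interface text tells. Its arguments: {"type":"object","properties":{"motion":{"type":"array"},"force":{"type":"number"}},"required":["motion"]}

```bash
mkdir -p pics; cat > h.py <<'E'
import numpy as np,cv2
from workcell import bot
def cal(n):
    c=bot.get_calibration(n);f=192/np.tan(np.radians(c['vfov'])/2)
    R=cv2.Rodrigues(np.array(c['rvec'],float))[0];t=np.array(c['tvec'],float).ravel()
    return c,f,R,t
def onplane(n,uv,z):
    c,f,R,t=cal(n);uv=np.atleast_2d(np.array(uv,float))
    d=np.c_[(uv[:,0]-c['cx'])/f,(uv[:,1]-c['cy'])/f,np.ones(len(uv))]@R
    o=-R.T@t
    return o+d*((z-o[2])/d[:,2])[:,None]
def cloud(n,dep):
    c,f,R,t=cal(n);v,u=np.mgrid[:384,:512]
    p=np.stack([(u-c['cx'])/f*dep,(v-c['cy'])/f*dep,dep],-1)
    return (p-t)@R
def proj(n,P):
    c,f,R,t=cal(n);q=np.atleast_2d(P)@R.T+t
    return np.c_[q[:,0]/q[:,2]*f+c['cx'],q[:,1]/q[:,2]*f+c['cy']]
E
python3 - <<'E'
from h import *
for n in('top','side'):
    im,d=bot.read_camera(n);np.savez('pics/%s0.npz'%n,im=im,d=d)
    cv2.imwrite('pics/%s0.png'%n,cv2.resize(im[...,::-1],(768,576),interpolation=cv2.INTER_CUBIC))
    c,f,R,t=cal(n);print(n,bot.get_calibration(n),f,-R.T@t,(d>0).mean())
print(bot.read_state())
E
```

```text
top {'vfov': 44.011229406063414, 'cx': 262.4867316939925, 'cy': 191.73878227514885, 'rvec': array([ 2.13142312, -2.10331627,  0.17770911]), 'tvec': array([0.1128835 , 0.55333326, 1.07780227])} 475.0826312844593 [0.34516568 0.10012024 1.16250364] 0.991302490234375
side {'vfov': 50.521705274414366, 'cx': 249.8897092720334, 'cy': 191.62975238935874, 'rvec': array([2.29386103, 0.01547434, 0.01993751]), 'tvec': array([-0.52164691,  0.13086295,  0.8330622 ])} 406.8984666147932 [ 0.51140425 -0.53553921  0.65946696] 0.9672088623046875
{'time': 0.1, 'q': array([ 1.20910738e+00,  2.64702820e-01,  1.60523648e+00,  1.58267841e-06,
        1.27372932e+00, -3.69043487e-02]), 'joint_vel': array([ 0.00055971, -0.00270629, -0.00255328, -0.00071576,  0.00093047,
        0.00068017]), 'joint_torque': array([-2.76640758e-04, -5.16707397e+01, -3.68590772e+01, -1.28718625e-04,
        6.33947086e-03,  4.63176846e-06]), 'tool_pos': array([0.21516276, 0.63908308, 0.23007021]), 'tcp_rot': array([-0.50786487, -3.09985095,  0.00319547]), 'wrist_force': array([-0.0201996 , -0.14883673, -0.65537705]), 'torque': array([ 0.04989559,  0.02188268, -0.01493231]), 'grip_force': 0.0, 'width': 0.9978769103805619}
```

View pics/top0.png

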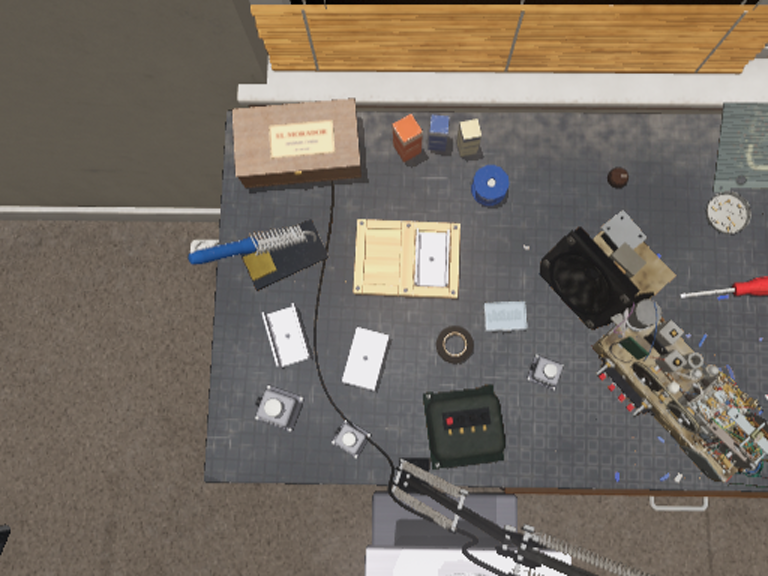

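View pics/side0.png

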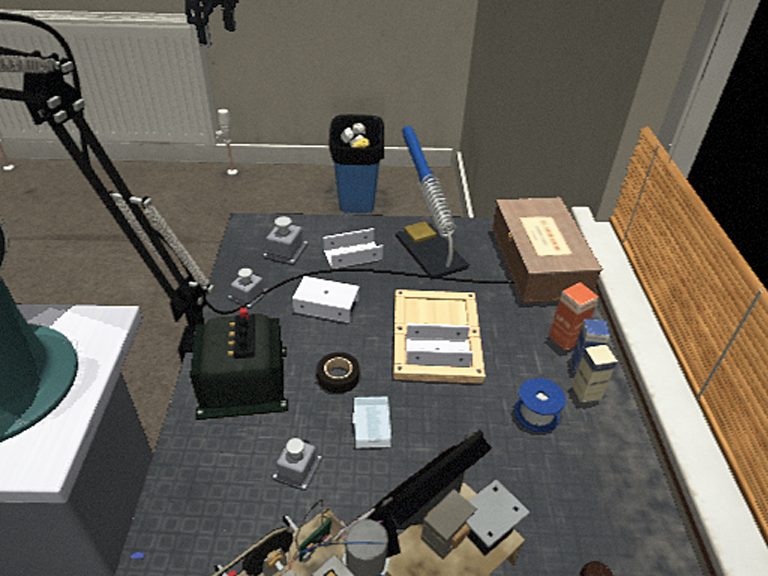

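Top view (768-wide): open-up channel at (286,336), open-down channel at (366,358), jig at (407,258) with its left bay empty. Counter candidates are at (277,408), (349,438) and (547,371), so I'll measure their sizes next.

```bash
python3 - <<'E'
from h import *
z=np.load('pics/top0.npz');im,d=z['im'],z['d'];P=cloud('top',d)
s=1/1.5
H=P[...,2]
print('table z',np.median(H[210:300,150:170]), 'tbl near jig',np.median(H[150:195,222:230]))
def comp(name,u,v,lo,hi,r=40):
    u,v=int(u*s),int(v*s)
    m=((H>lo)&(H<hi)).astype(np.uint8)
    w=np.zeros_like(m);w[v-r:v+r,u-r:u+r]=m[v-r:v+r,u-r:u+r]
    n,l,st,c=cv2.connectedComponentsWithStats(w)
    k=1+np.argmin(np.hypot(*(c[1:]-[u,v]).T)+1e3*(st[1:,4]<25));mm=l==k
    # outline pixels cast at depth-cloud xy
    q=P[mm][:,:2];rc=cv2.minAreaRect((q*1000).astype(np.float32))
    print(name,'n',st[k,4],'rect',np.round(rc[0],1),np.round(rc[1],1),round(rc[2],1),'z95',np.round(np.percentile(P[mm][:,2],[50,95,99.5])*1000,1))
for n,u,v in(('A',277,408),('B',349,438),('C',547,371)):
    comp(n+' body',u,v,.03,.1,28);comp(n+' foot',u,v,.004,.1,28);comp(n+' head',u,v,.052,.1,28)
comp('up',286,336,.0025,.05);comp('up top',286,336,.02,.05)
comp('down',366,358,.02,.05);comp('jig',407,258,.008,.05,55);comp('inj',432,258,.022,.05,55)
comp('jigrail',407,258,.0145,.02,55)
comp('tape',455,344,.01,.03,25);comp('fuse',506,316,.008,.03,30);comp('reel',490,184,.02,.05,35)
for nm,(a,b,c,e) in dict(cr1=(235,385,385,470),).items():
    pass
cr=im[int(190*s):int(470*s),int(235*s):int(560*s)]
cv2.imwrite('pics/crop0.png',cv2.resize(cr[...,::-1],None,fx=3.5,fy=3.1,interpolation=cv2.INTER_CUBIC)[:600,:800])
E
```

```text
table z -0.00031200371834860666 tbl near jig -0.0003593241481235891
A body n 454 rect [363.  305.8] [58.6 47.5] 71.6 z95 [41.8 65.9 68.8]
A foot n 616 rect [362.9 303.6] [66.6 58.3] 72.7 z95 [40.5 65.4 68.2]
A head n 116 rect [362.6 302.7] [27.4 25.5] 72.2 z95 [64.3 67.1 69.4]
B body n 196 rect [317.  186.5] [38.8 33.5] 59.4 z95 [33.  50.9 54.8]
B foot n 384 rect [305.7 168.1] [99.5 43.9] 59.1 z95 [30.2 49.2 52.6]
B head n 1 rect [313.  186.3] [0. 0.] 0.0 z95 [54.7 54.7 54.7]
C body n 185 rect [ 426.4 -123.6] [37.9 34.8] 67.1 z95 [33.5 50.9 51.7]
C foot n 321 rect [ 427. -125.] [52.5 45.3] 67.3 z95 [30.7 49.9 51.5]
C head n 1 rect [ 419.5 -119.2] [0. 0.] 0.0 z95 [52.9 52.9 52.9]
up n 704 rect [481.6 298.4] [98.5 68.5] 15.6 z95 [ 5.4 30.9 33. ]
up top n 80 rect [471.6 318.1] [89.4  4.6] 18.7 z95 [29.3 32.4 33.4]
down n 856 rect [442.8 164.9] [54.3 90. ] 76.2 z95 [29.7 32.9 34.7]
jig n 3392 rect [610.7 100.8] [172.4 126.6] 88.1 z95 [15.4 21.4 43.9]
inj n 74 rect [606.5  35.4] [ 4.3 87.8] 88.1 z95 [40.6 45.3 46.6]
jigrail n 1737 rect [610.3 100.9] [171.8 124.9] 88.1 z95 [16.8 19.5 20. ]
tape n 338 rect [467.9  21.7] [58.1 58.7] 89.6 z95 [17.7 20.9 23. ]
fuse n 506 rect [515.9 -60.6] [46.3 67.6] 1.0 z95 [18.5 21.9 24.4]
reel n 434 rect [734.2 -37.4] [57.  57.7] 88.4 z95 [38.3 41.9 43.8]
```

View pics/crop0.png

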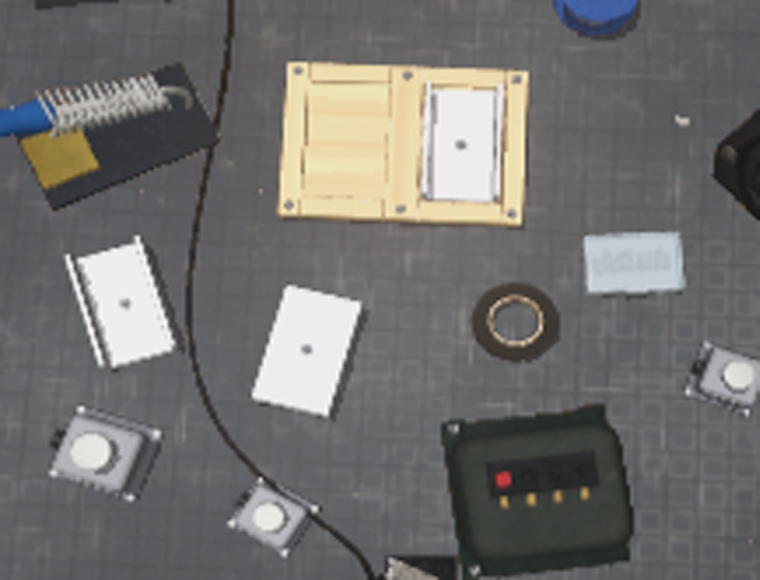

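The counter meant is A at (277,408): it measures about 58x66 mm at the foot, 42 mm high with its head at 64 mm. B (349,438) and C (547,371) are smaller, at about 45x52 mm and 33 mm high. The crop confirms A at (95,452) is the bigger one. Next I'll refine the channel poses using the side view.

```bash
cat >> h.py <<'E'
def delta(target,yaw,st=None):
    """tool-axis shift(mm) (in axes after twist) and twist(deg) to reach pos & channel yaw(deg; tool y along channel y)"""
    st=st or bot.read_state();R=cv2.Rodrigues(np.array(st['tcp_rot']))[0]
    yv=R[:2,1];cur=np.degrees(np.arctan2(yv[1],yv[0]))-90
    w=(yaw-cur+90)%180-90   # world turn
    tw=-w                   # tool z points down
    R2=R@cv2.Rodrigues(np.array([0,0,np.radians(tw)]))[0]
    dp=(np.array(target)-st['tool_pos'])*1000
    print('t',round(st['time'],2),'pos',np.round(st['tool_pos']*1000,1),'yaw',round(cur,2),'tilt',np.round(R[:,2],4),
      '\n twist',round(tw,2),'shift now-axes',np.round(R.T@dp,1),'after-twist',np.round(R2.T@dp,1),'F',np.round(st['wrist_force'],1),'w',round(st['width'],3),'g',round(st['grip_force'],1),'q6',round(st['q'][5],2))
E
python3 - <<'E'
from h import *
Z={n:np.load('pics/%s0.npz'%n) for n in('top','side')}
def box(n,x0,x1,y0,y1,lo,hi,bright=0):
    P=cloud(n,Z[n]['d']);m=(P[...,0]>x0)&(P[...,0]<x1)&(P[...,1]>y0)&(P[...,1]<y1)&(P[...,2]>lo)&(P[...,2]<hi)&(Z[n]['im'].min(-1)>=bright)
    return P[m]*1000,m
def rect(t,q):
    rc=cv2.minAreaRect(q[:,:2].astype(np.float32));print(t,len(q),np.round(rc[0],1),np.round(rc[1],1),round(rc[2],1))
def frame(t,q,yaw):
    a=np.radians(yaw);R=np.array([[np.cos(a),np.sin(a)],[-np.sin(a),np.cos(a)]])
    l=q[:,:2]@R.T;h,e=np.histogram(l[:,1],np.arange(l[:,1].min(),l[:,1].max()+2,2));print(t,'x',np.round(np.percentile(l[:,0],[1,99]),1),'y',list(zip(np.round(e[:-1]),h)))
for n in('top','side'):
    for nm,b in dict(up=(.41,.55,.24,.36),down=(.38,.5,.11,.22)).items():
        q,m=box(n,*b,.024,.04,120);rect(n+nm,q)
    q,m=box(n,*(.33,.40,.27,.34),.058,.075);rect(n+'head',q);print(q.mean(0))
    q,m=box(n,.54,.68,.0,.2,.013,.021);rect(n+'jigtop',q)
    q,m=box(n,.54,.68,.0,.13,.036,.048);rect(n+'inj',q)
    # web of up
    q,m=box(n,.41,.55,.22,.38,.0025,.04,130);rect(n+'upall',q)
    im=Z[n]['im'];
def rays(n,px,z): return np.round(onplane(n,px,z)*1000,1)
# bright contours in top at given planes
im=Z['top']['im'];g=cv2.cvtColor(im,cv2.COLOR_RGB2GRAY)
for nm,u,v,z in(('up',286,336,.004),('down',366,358,.03),('inj',432,258,.016)):
    u,v=int(u/1.5),int(v/1.5)
    m=(im.min(-1)>165).astype(np.uint8);nn,l,st,c=cv2.connectedComponentsWithStats(m);k=np.bincount(l[v-6:v+6,u-6:u+6].ravel(),minlength=nn);k[0]=0;k=k.argmax()
    cn=max(cv2.findContours((l==k).astype(np.uint8),0,1)[0],key=len)[:,0].astype(float)
    rect('br '+nm,onplane('top',cn,z)*1000)
    w=g[v-8:v+9,u-8:u+9].astype(float);dk=np.clip(np.median(w)-30-w,0,None);yy,xx=np.mgrid[v-8:v+9,u-8:u+9]
    print(' hole',rays('top',[(xx*dk).sum()/dk.sum(),(yy*dk).sum()/dk.sum()],z))
delta([.48,.295,.1],18)
E
```

```text
topup 121 [479.4 294.7] [89.4 54.2] 18.4
topdown 849 [442.8 165. ] [54.3 89.9] 75.9
tophead 116 [362.6 302.7] [27.4 25.5] 72.2
[362.5805218  302.40859923  64.2022037 ]
topjigtop 2369 [610.3 100.9] [172.2 125.1] 88.2
topinj 119 [608.2  60.1] [54.1 87.7] 88.4
topupall 588 [478.8 296.8] [89.8 58.2] 18.2
sideup 142 [479.8 294.6] [90.3 59.4] 18.1
sidedown 655 [443.3 164.5] [55.9 90.2] 76.1
sidehead 76 [363.9 301.4] [25.2 28.6] 5.9
[363.87006678 299.98892191  65.15832945]
sidejigtop 2243 [611.4 101.5] [177.6 125.1] 88.0
sideinj 312 [609.4  59.7] [56.8 89.1] 88.5
sideupall 259 [479.8 294.6] [90.3 59.4] 18.1
br up 105 [481.1 294.4] [95.6 46.2] 18.4
 hole [[468.9 312.1   4. ]]
br down 113 [442.5 164.9] [53.8 90.2] 75.9
 hole [[442.5 164.9  30. ]]
br inj 411 [610.5 108.8] [153.9 123.3] 88.1
 hole [[611.2  63.3  16. ]]
t 0.1 pos [215.2 639.1 230.1] yaw -18.61 tilt [-7.0e-04 -1.9e-03 -1.0e+00] 
 twist -36.61 shift now-axes [-360.8 -241.3  130.5] after-twist [-145.7 -408.9  130.5] F [-0.  -0.1 -0.7] w 0.998 g 0.0 q6 -0.04
```

Request:
jog_arm(
  motion=[
    [0.8,0,0,0,-6.1],
    [0.8,0,0,0,-6.1],
    [0.8,0,0,0,-6.1],
    [0.8,0,0,0,-6.1],
    [0.8,0,0,0,-6.1],
    [0.8,0,0,0,-6.1],
  ],
)

```text
time: 0.6
tool_pos: [0.2152, 0.6393, 0.2305]
tcp_rot: [0.499, -3.101, 0.002]
wrist_force: [-0.4, -0.4, 0.6]
width: 0.901
grip_force: 0.0
```

Request:
jog_arm(
  motion=[
    [0.8,-12,-34,0,0],
    [0.8,-12,-34,0,0],
    [0.8,-12,-34,0,0],
    [0.8,-12,-34,0,0],
    [0.8,-12,-34,0,0],
    [0.8,-12,-34,0,0],
    [0.8,-12,-34,0,0],
    [0.8,-12,-34,5,0],
    [0.8,-12,-34,5,0],
    [0.8,-12,-34,5,0],
  ],
)

```text
time: 1.43
tool_pos: [0.4351, 0.3517, 0.2159]
tcp_rot: [0.491, -3.103, 0.0]
wrist_force: [0.8, 0.7, -0.6]
width: 0.899
grip_force: 0.0
```

```bash
python3 -c "
from h import *
delta([.4795,.2946,.1],18.3)"
```

```text
t 1.43 pos [435.1 351.7 215.9] yaw 18.0 tilt [-2.e-04 -2.e-04 -1.e+00] 
 twist -0.3 shift now-axes [-24.6 -68.  115.9] after-twist [-24.2 -68.2 115.9] F [ 0.8  0.7 -0.6] w 0.899 g 0.0 q6 -1.25
```

Request:
jog_arm(
  motion=[
    [0.8,-8,-23,15,-0.3],
    [0.8,-8,-23,15,0],
    [0.8,-8,-22,25,0],
    [0.8,0,0,30,0],
    [0.8,0,0,30,0],
    [0.8,0,0,0,0],
    [0.8,0,0,0,0],
  ],
)

```text
time: 2.02
tool_pos: [0.4766, 0.295, 0.0991]
tcp_rot: [0.498, -3.096, 0.003]
wrist_force: [0.6, 0.6, 0.6]
width: 0.904
grip_force: 0.0
```

```bash
python3 -c "
from h import *
delta([.4795,.2946,.004],18.3)"
```

```text
t 2.02 pos [476.6 295.   99.1] yaw 18.27 tilt [-0.0052 -0.0029 -1.    ] 
 twist -0.03 shift now-axes [-3.2 -1.2 95.1] after-twist [-3.2 -1.2 95.1] F [0.6 0.6 0.6] w 0.904 g 0.0 q6 -1.38
```

Request:
jog_arm(
  motion=[
    [0.8,-3,-1,20,0],
    [0.8,0,0,20,0],
    [0.8,0,0,20,0],
    [0.8,0,0,15,0],
    [0.8,0,0,12,0],
    [0.8,0,0,6,0],
    [0.8,0,0,0,0],
    [0.8,0,0,0,0],
  ],
)

```text
time: 2.68
tool_pos: [0.4825, 0.2969, 0.0094]
tcp_rot: [-0.5, 3.1, 0.001]
wrist_force: [0.5, 0.6, -0.0]
width: 0.9
grip_force: 0.0
```

```bash
python3 -c "
from h import *
delta([.4795,.2946,.004],18.3)"
```

```text
t 2.68 pos [482.5 296.9   9.4] yaw 18.31 tilt [ 1.3e-03  7.0e-04 -1.0e+00] 
 twist 0.01 shift now-axes [ 3.6 -1.3  5.4] after-twist [ 3.6 -1.3  5.4] F [ 0.5  0.6 -0. ] w 0.9 g 0.0 q6 -1.38
```

Request:
jog_arm(
  motion=[
    [0.8,3,-1,5,0],
    [0.8,0,0,0,0],
    [0.8,0,0,0,0],
    [0.8,0,0,0,0],
  ],
)

```text
time: 3.02
tool_pos: [0.4794, 0.2945, 0.0037]
tcp_rot: [-0.499, 3.101, 0.0]
wrist_force: [-0.4, -0.7, -0.4]
width: 0.899
grip_force: 0.0
```

```bash
python3 -c "
from h import *
delta([.4795,.2946,.004],18.3)"
```

```text
t 3.02 pos [479.4 294.5   3.7] yaw 18.29 tilt [ 6.e-04  3.e-04 -1.e+00] 
 twist -0.01 shift now-axes [-0.1  0.1 -0.3] after-twist [-0.1  0.1 -0.3] F [-0.4 -0.7 -0.4] w 0.899 g 0.0 q6 -1.38
```

Request:
jog_arm(
  motion=[
    [-0.5,0,0,0,0],
    [-0.5,0,0,0,0],
    [-0.5,0,0,0,0],
    [-0.5,0,0,0,0],
    [-0.5,0,0,0,0],
    [-0.5,0,0,0,0],
  ],
  force=40,
)

```text
time: 3.52
tool_pos: [0.4796, 0.2946, 0.0037]
tcp_rot: [-0.499, 3.101, 0.0]
wrist_force: [0.5, -1.2, 4.0]
width: 0.625
grip_force: 43.6
```

Request:
jog_arm(
  motion=[
    [-0.5,0,0,-5,0],
    [-0.5,0,0,-15,0],
    [-0.5,0,0,-25,0],
    [-0.5,0,0,-25,0],
    [-0.5,0,0,-20,0],
    [-0.5,0,0,0,0],
    [-0.5,0,0,0,0],
  ],
)

```text
time: 4.1
tool_pos: [0.48, 0.2948, 0.0944]
tcp_rot: [-0.499, 3.099, 0.001]
wrist_force: [-0.2, -0.2, -1.3]
width: 0.624
grip_force: 43.2
```

```bash
python3 -c "
from h import *
a=np.radians(-1.8);R=np.array([[np.cos(a),-np.sin(a)],[np.sin(a),np.cos(a)]])
b=np.array([610.6,101.])+R@[0,41];print(b)
delta([b[0]/1e3,b[1]/1e3,.09],-1.7)"
```

```text
[611.88784112 141.97976897]
t 4.1 pos [480.  294.8  94.4] yaw 18.29 tilt [ 0.0024  0.0013 -1.    ] 
 twist 19.99 shift now-axes [ -77.3 -186.5    4.5] after-twist [-136.4 -148.9    4.5] F [-0.2 -0.2 -1.3] w 0.624 g 43.2 q6 -1.38
```

Request:
jog_arm(
  motion=[
    [-0.5,0,0,0,6.6],
    [-0.5,0,-20,0,6.7],
    [-0.5,0,-28,0,6.7],
    [-0.5,0,-35,0,0],
    [-0.5,-15,-35,0,0],
    [-0.5,-30,-20,0,0],
    [-0.5,-35,-6,0,0],
    [-0.5,-30,0,0,0],
    [-0.5,-20,0,0,0],
    [-0.5,0,0,0,0],
  ],
)

```text
time: 4.93
tool_pos: [0.6157, 0.146, 0.0913]
tcp_rot: [0.05, 3.141, -0.0]
wrist_force: [0.0, 0.1, -0.6]
width: 0.629
grip_force: 43.1
```

Request:
jog_arm(
  motion=[
    [-0.5,0,0,0,0],
    [-0.5,0,0,0,0],
  ],
)

```text
time: 5.1
tool_pos: [0.6105, 0.1468, 0.0908]
tcp_rot: [-0.047, -3.136, 0.001]
wrist_force: [-0.5, -0.2, -1.6]
width: 0.622
grip_force: 43.1
```

```bash
python3 -c "
from h import *
delta([.6119,.142,.06],-1.7)"
```

```text
t 5.1 pos [610.5 146.8  90.8] yaw -1.71 tilt [-4.8e-03 -8.0e-04 -1.0e+00] 
 twist -0.01 shift now-axes [-1.7 -4.7 30.8] after-twist [-1.7 -4.7 30.8] F [-0.5 -0.2 -1.6] w 0.622 g 43.1 q6 -1.34
```

Request:
jog_arm(
  motion=[
    [-0.5,-2,-5,15,0],
    [-0.5,0,0,15,0],
    [-0.5,0,0,15,0],
    [-0.5,0,0,10,0],
    [-0.5,0,0,0,0],
    [-0.5,0,0,0,0],
    [-0.5,0,0,0,0],
  ],
)

```text
time: 5.68
tool_pos: [0.6146, 0.1423, 0.0389]
tcp_rot: [0.046, 3.141, 0.0]
wrist_force: [0.3, 0.3, -0.7]
width: 0.624
grip_force: 43.1
```

```bash
python3 - <<'E'
from h import *
delta([.6119,.142,.016],-1.7)
im,d=bot.read_camera('side');np.savez('pics/side1.npz',im=im,d=d)
im2,d2=bot.read_camera('top');np.savez('pics/top1.npz',im=im2,d=d2)
a=cv2.resize(im[110:290,230:350,::-1],None,fx=3.3,fy=3.3,interpolation=cv2.INTER_CUBIC)
b=cv2.resize(im2[110:290,200:320,::-1],None,fx=3.3,fy=3.3,interpolation=cv2.INTER_CUBIC)
cv2.imwrite('pics/c1.png',np.hstack([a,b]))
E
```

```text
t 5.68 pos [614.6 142.3  38.9] yaw -1.69 tilt [ 6.e-04  1.e-04 -1.e+00] 
 twist 0.01 shift now-axes [ 2.7 -0.4 22.9] after-twist [ 2.7 -0.4 22.9] F [ 0.3  0.3 -0.7] w 0.624 g 43.1 q6 -1.35
```

View pics/c1.png

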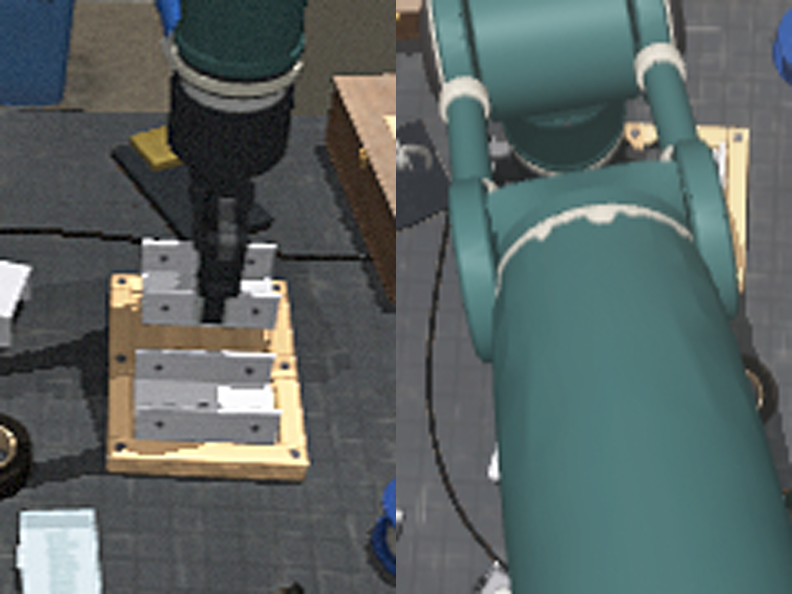

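Left half: the held channel is level over the left bay, its near flange at about (210,308), with the in-jig channel at (205,400). I'll measure the offset from the side depth.

```bash
python3 - <<'E'
from h import *
a=np.radians(-1.8);R=np.array([[np.cos(a),np.sin(a)],[-np.sin(a),np.cos(a)]])
z=np.load('pics/side1.npz');P=cloud('side',z['d'])*1000;im=z['im']
L=P.copy();L[...,:2]=(P[...,:2]-[610.9,101.2])@R.T
br=(im.max(-1).astype(int)-im.min(-1)<30)&(im.min(-1)>90)
def st(t,ylo,yhi,zlo,zhi):
    m=br&(L[...,1]>ylo)&(L[...,1]<yhi)&(L[...,2]>zlo)&(L[...,2]<zhi)&(abs(L[...,0])<70);q=L[m]
    # per row ends
    v,u=np.nonzero(m);xs=[(L[r,u[v==r].min(),0],L[r,u[v==r].max(),0]) for r in np.unique(v) if (v==r).sum()>8]
    print(t,len(q),'x ends',np.round(np.median(xs,0),1),'y',np.round(np.percentile(q[:,1],[5,50,95]),1),'slope deg',np.degrees(np.polyfit(q[:,0],q[:,1],1)[0]).round(2),'z',np.round(np.percentile(q[:,2],[1,99]),1))
st('held near flange',8,20,40,62)
st('held far top',60,75,55,75)
st('inj near flange outer',-75,-62,20,40)
st('inj far flange inner',-22,-12,20,40)
delta([.6119,.142,.016],-1.7)
E
```

```text
held near flange 231 x ends [-40.3  46.8] y [11.2 14.9 17.1] slope deg 0.31 z [40.2 61.9]
held far top 108 x ends [-40.5  47.5] y [63.2 65.2 67.4] slope deg -0.34 z [55.2 68.3]
inj near flange outer 274 x ends [-43.7  43.4] y [-69.3 -67.7 -66.1] slope deg -0.04 z [20.2 39.8]
inj far flange inner 263 x ends [-43.5  43. ] y [-19.4 -17.8 -16.2] slope deg 0.01 z [20.3 39.9]
t 5.78 pos [615.5 142.3  39.6] yaw -1.7 tilt [ 2.1e-03  4.0e-04 -1.0e+00] 
 twist 0.0 shift now-axes [ 3.6 -0.4 23.6] after-twist [ 3.6 -0.4 23.6] F [-0.7  0.1 -1.2] w 0.624 g 43.1 q6 -1.35
```

Request:
jog_arm(
  motion=[
    [-0.5,3.5,-0.5,8,0],
    [-0.5,0,0,0,0],
    [-0.5,0,0,0,0],
    [-0.5,0,0,0,0],
  ],
)

```text
time: 6.12
tool_pos: [0.6109, 0.1416, 0.0302]
tcp_rot: [-0.047, -3.141, 0.0]
wrist_force: [0.1, 0.3, -0.9]
width: 0.625
grip_force: 43.1
```

```bash
python3 -c "
from h import *
delta([.6119,.1416,.016],-1.7)"
```

```text
t 6.12 pos [610.9 141.6  30.2] yaw -1.71 tilt [-3.e-04 -1.e-04 -1.e+00] 
 twist -0.01 shift now-axes [-1.   0.1 14.2] after-twist [-1.   0.1 14.2] F [ 0.1  0.3 -0.9] w 0.625 g 43.1 q6 -1.35
```

Lowering gently now (14.2 mm to seat).

Request:
jog_arm(
  motion=[
    [-0.5,-1,0,3,0],
    [-0.5,0,0,3,0],
    [-0.5,0,0,3,0],
    [-0.5,0,0,2,0],
    [-0.5,0,0,1,0],
    [-0.5,0,0,0.5,0],
    [-0.5,0,0,0,0],
    [-0.5,0,0,0,0],
  ],
)

```text
time: 6.78
tool_pos: [0.6122, 0.1416, 0.0178]
tcp_rot: [0.047, 3.141, 0.0]
wrist_force: [-0.8, 1.0, -1.1]
width: 0.625
grip_force: 43.1
```

```bash
python3 -c "
from h import *
delta([.6119,.1416,.016],-1.7)"
```

```text
t 6.78 pos [612.2 141.6  17.8] yaw -1.71 tilt [ 0.  0. -1.] 
 twist -0.01 shift now-axes [0.3 0.  1.8] after-twist [0.3 0.  1.8] F [-0.8  1.  -1.1] w 0.625 g 43.1 q6 -1.35
```

Request:
jog_arm(
  motion=[
    [-0.5,0,0,0.8,0],
    [-0.5,0,0,0.6,0],
    [-0.5,0,0,0.6,0],
    [-0.5,0,0,0.3,0],
    [-0.5,0,0,0,0],
  ],
)

```text
time: 7.2
tool_pos: [0.6122, 0.1416, 0.0157]
tcp_rot: [0.047, 3.141, 0.0]
wrist_force: [-0.4, -0.7, 0.9]
width: 0.616
grip_force: 43.4
```

Request:
jog_arm(
  motion=[
    [-0.5,0,0,0.3,0],
    [0.5,0,0,0,0],
    [0.5,0,0,0,0],
    [0.5,0,0,0,0],
    [0.5,0,0,0,0],
  ],
)

```text
time: 7.62
tool_pos: [0.6121, 0.1416, 0.015]
tcp_rot: [-0.047, -3.141, 0.0]
wrist_force: [0.2, 0.5, 0.0]
width: 0.746
grip_force: 0.0
```

Request:
jog_arm(
  motion=[
    [0.5,0,0,-5,0],
    [0.5,0,0,-10,0],
    [0.5,0,0,-20,0],
    [0.5,0,0,-25,0],
    [0.5,0,0,-25,0],
    [0.5,0,0,0,0],
  ],
)

```text
time: 8.12
tool_pos: [0.6167, 0.1425, 0.1076]
tcp_rot: [0.047, 3.13, 0.004]
wrist_force: [2.4, 1.1, 1.2]
width: 0.749
grip_force: 0.0
```

```bash
python3 - <<'E'
from h import *
delta([.4429,.1648,.1],-14.0)
im,d=bot.read_camera('side');np.savez('pics/side2.npz',im=im,d=d)
a=np.radians(-1.8);R=np.array([[np.cos(a),np.sin(a)],[-np.sin(a),np.cos(a)]])
P=cloud('side',d)*1000
L=P.copy();L[...,:2]=(P[...,:2]-[610.9,101.2])@R.T
br=(im.max(-1).astype(int)-im.min(-1)<30)&(im.min(-1)>90)
def st(t,ylo,yhi,zlo,zhi):
    m=br&(L[...,1]>ylo)&(L[...,1]<yhi)&(L[...,2]>zlo)&(L[...,2]<zhi)&(abs(L[...,0])<70);q=L[m]
    v,u=np.nonzero(m);xs=[(L[r,u[v==r].min(),0],L[r,u[v==r].max(),0]) for r in np.unique(v) if (v==r).sum()>8]
    print(t,len(q),'x ends',np.round(np.median(xs,0),1),'y',np.round(np.percentile(q[:,1],[5,50,95]),1),'slope',np.degrees(np.polyfit(q[:,0],q[:,1],1)[0]).round(2),'z',np.round(np.percentile(q[:,2],[1,99]),1))
st('L near',8,20,20,48);st('L far',55,75,20,48);st('R near',-75,-62,20,48);st('R far',-22,-10,20,48)
E
```

```text
t 8.12 pos [616.7 142.5 107.6] yaw -1.71 tilt [ 0.011   0.0021 -0.9999] 
 twist 12.29 shift now-axes [174.4  17.1   5.7] after-twist [174.1 -20.4   5.7] F [2.4 1.1 1.2] w 0.749 g 0.0 q6 -1.35
L near 343 x ends [-43.5  44. ] y [12.5 14.4 17. ] slope -0.24 z [20.5 44.6]
L far 321 x ends [-41.5  44.3] y [62.2 64.4 67.1] slope 0.15 z [20.4 45. ]
R near 377 x ends [-44.   43.8] y [-69.4 -67.7 -65.3] slope 0.0 z [20.2 44.3]
R far 348 x ends [-43.9  43.3] y [-19.6 -17.8 -15.5] slope 0.18 z [20.4 44.9]
```

Left channel is seated, with ends in line and flange span of about 36 mm. Next is the open-down channel.

Request:
jog_arm(
  motion=[
    [0.75,0,0,0,6.1],
    [0.75,0,0,0,6.2],
    [0.75,20,-4,0,0],
    [0.75,34,-4,0,0],
    [0.75,34,-4,0,0],
    [0.75,34,-4,0,0],
    [0.75,32,-4,0,0],
    [0.75,20,0,0,0],
    [0.75,0,0,10,0],
    [0.75,0,0,0,0],
  ],
)

```text
time: 9.0
tool_pos: [0.4362, 0.164, 0.0884]
tcp_rot: [-0.381, -3.116, 0.002]
wrist_force: [0.1, -0.9, -0.7]
width: 0.876
grip_force: 0.0
```

Request:
jog_arm(
  motion=[
    [0.75,0,0,20,0],
    [0.75,0,0,15,0],
    [0.75,0,0,10,0],
    [0.75,0,0,0,0],
    [0.75,0,0,0,0],
    [0.75,0,0,0,0],
  ],
)

```text
time: 9.5
tool_pos: [0.4394, 0.1643, 0.0456]
tcp_rot: [0.384, 3.117, 0.0]
wrist_force: [0.2, -0.6, -0.5]
width: 0.872
grip_force: 0.0
```

```bash
python3 -c "
from h import *
delta([.4429,.1648,.004],-14.0)"
```

```text
t 9.5 pos [439.4 164.3  45.6] yaw -14.03 tilt [ 7.e-04  2.e-04 -1.e+00] 
 twist -0.03 shift now-axes [-3.2  1.3 41.6] after-twist [-3.2  1.3 41.6] F [ 0.2 -0.6 -0.5] w 0.872 g 0.0 q6 -1.02
```

Request:
jog_arm(
  motion=[
    [0.75,-3,1.3,10,0],
    [0.75,0,0,12,0],
    [0.75,0,0,12,0],
    [0.75,0,0,6,0],
    [0.75,0,0,2,0],
    [0.75,0,0,0,0],
    [0.75,0,0,0,0],
    [0.75,0,0,0,0],
  ],
)

```text
time: 10.17
tool_pos: [0.4424, 0.1651, 0.0038]
tcp_rot: [0.383, 3.117, 0.001]
wrist_force: [-0.8, 0.1, 0.5]
width: 0.874
grip_force: 0.0
```

```bash
python3 -c "
from h import *
delta([.4429,.1648,.004],-14.0)"
```

```text
t 10.17 pos [442.4 165.1   3.8] yaw -14.01 tilt [ 1.3e-03  4.0e-04 -1.0e+00] 
 twist -0.01 shift now-axes [-0.6 -0.1 -0.2] after-twist [-0.6 -0.1 -0.2] F [-0.8  0.1  0.5] w 0.874 g 0.0 q6 -1.02
```

Request:
jog_arm(
  motion=[
    [-0.5,0,0,0,0],
    [-0.5,0,0,0,0],
    [-0.5,0,0,0,0],
    [-0.5,0,0,0,0],
    [-0.5,0,0,0,0],
    [-0.5,0,0,0,0],
  ],
  force=40,
)

```text
time: 10.67
tool_pos: [0.4425, 0.1651, 0.004]
tcp_rot: [0.383, 3.117, 0.001]
wrist_force: [-1.1, 0.1, 5.4]
width: 0.621
grip_force: 43.1
```

Request:
jog_arm(
  motion=[
    [-0.5,0,0,-5,0],
    [-0.5,0,0,-15,0],
    [-0.5,0,0,-25,0],
    [-0.5,0,0,-25,0],
    [-0.5,0,0,-20,0],
    [-0.5,0,0,-10,0],
    [-0.5,0,0,0,0],
    [-0.5,0,0,0,0],
    [-0.5,0,0,0,0],
  ],
)

```text
time: 11.42
tool_pos: [0.4403, 0.1644, 0.1016]
tcp_rot: [-0.383, -3.116, 0.002]
wrist_force: [-0.6, -0.1, -1.7]
width: 0.626
grip_force: 42.4
```

```bash
python3 -c "
from h import *
delta([.6108,.1005,.085],-1.7)"
```

```text
t 11.42 pos [440.3 164.4 101.6] yaw -14.01 tilt [-2.6e-03 -8.0e-04 -1.0e+00] 
 twist -12.31 shift now-axes [-180.9  -20.7   16.2] after-twist [-172.3  -58.8   16.2] F [-0.6 -0.1 -1.7] w 0.626 g 42.4 q6 -1.02
```

Request:
jog_arm(
  motion=[
    [-0.5,0,0,0,-6.2],
    [-0.5,0,0,0,-6.1],
    [-0.5,-15,-8,0,0],
    [-0.5,-30,-10,0,0],
    [-0.5,-35,-12,0,0],
    [-0.5,-35,-12,0,0],
    [-0.5,-30,-10,0,0],
    [-0.5,-20,-5,0,0],
    [-0.5,-6,-2,0,0],
    [-0.5,0,0,0,0],
  ],
)

```text
time: 12.25
tool_pos: [0.6109, 0.0999, 0.1009]
tcp_rot: [-0.049, -3.138, 0.001]
wrist_force: [0.2, -0.6, -2.0]
width: 0.619
grip_force: 42.3
```

Request:
jog_arm(
  motion=[
    [-0.5,0,0,5,0],
    [-0.5,0,0,5,0],
    [-0.5,0,0,5,0],
    [-0.5,0,0,0,0],
    [-0.5,0,0,0,0],
    [-0.5,0,0,0,0],
  ],
)

```text
time: 12.75
tool_pos: [0.6104, 0.1011, 0.0883]
tcp_rot: [-0.046, -3.141, 0.0]
wrist_force: [0.1, -0.3, -1.3]
width: 0.627
grip_force: 42.3
```

```bash
cat > meas.py <<'E'
from h import *
delta([.6108,.1005,.02],-1.7)
im,d=bot.read_camera('side');np.savez('pics/sidelast.npz',im=im,d=d)
a=np.radians(-1.8);R=np.array([[np.cos(a),np.sin(a)],[-np.sin(a),np.cos(a)]])
P=cloud('side',d)*1000
L=P.copy();L[...,:2]=(P[...,:2]-[610.9,101.2])@R.T
br=(im.max(-1).astype(int)-im.min(-1)<30)&(im.min(-1)>90)
def st(t,ylo,yhi,zlo,zhi):
    m=br&(L[...,1]>ylo)&(L[...,1]<yhi)&(L[...,2]>zlo)&(L[...,2]<zhi)&(abs(L[...,0])<70);q=L[m]
    if len(q)<20: return print(t,len(q))
    v,u=np.nonzero(m);xs=[(L[r,u[v==r].min(),0],L[r,u[v==r].max(),0]) for r in np.unique(v) if (v==r).sum()>8]
    print(t,len(q),'x ends',np.round(np.median(xs,0),1) if xs else '','y',np.round(np.percentile(q[:,1],[5,50,95]),1),'slope y,z',np.degrees(np.polyfit(q[:,0],q[:,1],1)[0]).round(2),np.degrees(np.polyfit(q[:,0],q[:,2],1)[0]).round(2),'z',np.round(np.percentile(q[:,2],[1,99]),1))
E
python3 - <<'E'
from meas import *
st('D near',-40,-22,66,102);st('D near low',-40,-22,66,90)
st('L near',8,20,22,46);st('R near',-75,-62,20,48);st('R far',-22,-10,20,48)
cv2.imwrite('pics/c2.png',cv2.resize(im[90:280,230:370,::-1],None,fx=3.1,fy=3.1,interpolation=cv2.INTER_CUBIC))
E
```

```text
t 12.75 pos [610.4 101.1  88.3] yaw -1.68 tilt [-0. -0. -1.] 
 twist 0.02 shift now-axes [-0.5 -0.6 68.3] after-twist [-0.5 -0.6 68.3] F [ 0.1 -0.3 -1.3] w 0.627 g 42.3 q6 -1.42
D near 197 x ends [-43.2  44.4] y [-28.4 -26.4 -24.7] slope y,z 0.12 0.02 z [ 85.9 101.7]
D near low 55 x ends [-23.2  39.2] y [-27.7 -26.2 -24.7] slope y,z -0.21 0.39 z [85.2 89.9]
L near 312 x ends [-41.7  43.9] y [12.4 14.5 17.1] slope y,z -0.06 -0.35 z [22.3 44.7]
R near 374 x ends [-43.9  43.7] y [-69.3 -67.7 -65.3] slope y,z 0.07 0.4 z [20.3 44.5]
R far 350 x ends [-43.8  43.4] y [-19.5 -17.7 -15.5] slope y,z 0.12 -0.45 z [20.4 44.8]
```

View pics/c2.png

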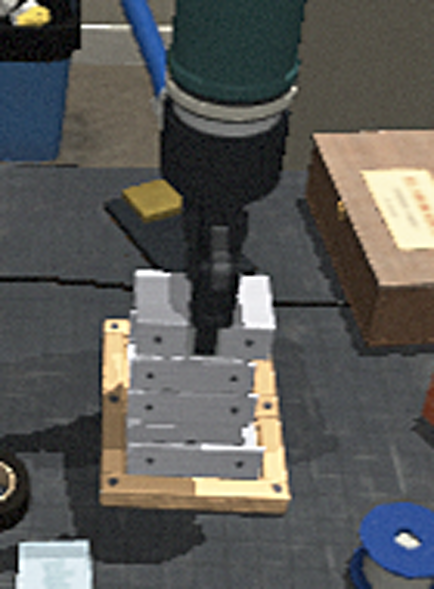

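Picture: the held open-down channel at (205,320) is level, above the two open-up ones at (190,375) and (190,460), and centred within 1 mm. Lowering.

Request:
jog_arm(
  motion=[
    [-0.5,0,0,8,0],
    [-0.5,0,0,10,0],
    [-0.5,0,0,8,0],
    [-0.5,0,0,6,0],
    [-0.5,0,0,2,0],
    [-0.5,0,0,0,0],
    [-0.5,0,0,0,0],
    [-0.5,0,0,0,0],
  ],
)

```text
time: 13.47
tool_pos: [0.6112, 0.1008, 0.0545]
tcp_rot: [0.047, 3.141, 0.0]
wrist_force: [-0.6, -0.1, -1.9]
width: 0.625
grip_force: 42.3
```

```bash
python3 - <<'E'
from meas import *
st('D near',-40,-22,55,68)
E
```

```text
t 13.47 pos [611.2 100.8  54.5] yaw -1.71 tilt [ 7.e-04  1.e-04 -1.e+00] 
 twist -0.01 shift now-axes [ 0.5 -0.3 34.5] after-twist [ 0.5 -0.3 34.5] F [-0.6 -0.1 -1.9] w 0.625 g 42.3 q6 -1.42
D near 150 x ends [-42.4  44.7] y [-30.6 -26.7 -25.1] slope y,z 0.1 -0.05 z [55.2 67.6]
```

Request:
jog_arm(
  motion=[
    [-0.5,0.5,0,5,0],
    [-0.5,0,0,6,0],
    [-0.5,0,0,6,0],
    [-0.5,0,0,6,0],
    [-0.5,0,0,5,0],
    [-0.5,0,0,3,0],
    [-0.5,0,0,0,0],
    [-0.5,0,0,0,0],
    [-0.5,0,0,0,0],
  ],
)

```text
time: 14.27
tool_pos: [0.6105, 0.1008, 0.0233]
tcp_rot: [0.047, 3.141, 0.0]
wrist_force: [-0.3, -0.9, -0.8]
width: 0.623
grip_force: 42.3
```

Request:
jog_arm(
  motion=[
    [-0.5,0,0,1,0],
    [-0.5,0,0,0.8,0],
    [-0.5,0,0,0.6,0],
    [-0.5,0,0,0.5,0],
    [-0.5,0,0,0.3,0],
    [-0.5,0,0,0,0],
    [-0.5,0,0,0,0],
  ],
)

```text
time: 14.85
tool_pos: [0.6104, 0.1008, 0.02]
tcp_rot: [0.047, 3.141, 0.0]
wrist_force: [0.1, 0.4, -1.2]
width: 0.62
grip_force: 42.3
```

Request:
jog_arm(
  motion=[
    [-0.5,0,0,0.4,0],
    [-0.5,0,0,0.3,0],
    [-0.5,0,0,0,0],
    [-0.5,0,0,0,0],
  ],
)

```text
time: 15.18
tool_pos: [0.6104, 0.1008, 0.02]
tcp_rot: [0.047, 3.141, 0.0]
wrist_force: [-3.3, -1.0, 5.2]
width: 0.623
grip_force: 43.0
```

Request:
jog_arm(
  motion=[
    [0.5,0,0,0,0],
    [0.5,0,0,0,0],
    [0.5,0,0,0,0],
    [0.5,0,0,0,0],
  ],
)

```text
time: 15.52
tool_pos: [0.6103, 0.1008, 0.0191]
tcp_rot: [-0.047, -3.141, 0.0]
wrist_force: [0.3, 0.1, -0.2]
width: 0.748
grip_force: 0.0
```

Request:
jog_arm(
  motion=[
    [0.5,0,0,-4,0],
    [0.5,0,0,-10,0],
    [0.5,0,0,-20,0],
    [0.5,0,0,-30,0],
    [0.5,0,0,-30,0],
    [0.5,0,0,-15,0],
    [0.5,0,0,0,0],
  ],
)

```text
time: 16.1
tool_pos: [0.6143, 0.1013, 0.1349]
tcp_rot: [0.047, 3.131, 0.002]
wrist_force: [0.2, -0.6, 0.5]
width: 0.748
grip_force: 0.0
```

```bash
python3 - <<'E'
from meas import *
st('D near',-40,-22,20,46);st('Dtop',-25,25,44.,52)
st('R near',-75,-62,20,48);st('L far inner',55,75,20,48)
cv2.imwrite('pics/c3.png',cv2.resize(im[90:280,230:370,::-1],None,fx=3.1,fy=3.1,interpolation=cv2.INTER_CUBIC))
delta([.3630,.3025,.12],0)
E
```

```text
t 16.1 pos [614.3 101.3 134.9] yaw -1.71 tilt [ 0.0104  0.0013 -0.9999] 
 twist -0.01 shift now-axes [  4.7  -1.1 114.8] after-twist [  4.7  -1.1 114.8] F [ 0.2 -0.6  0.5] w 0.748 g 0.0 q6 -1.42
D near 354 x ends [-43.5  44.7] y [-28.3 -26.4 -24.6] slope y,z 0.17 0.33 z [20.5 45.9]
Dtop 639 x ends [-42.5  44.7] y [-22.8  -1.5  21.7] slope y,z -0.21 0.08 z [44.8 49.5]
R near 371 x ends [-43.9  43.7] y [-69.4 -67.7 -65.2] slope y,z 0.25 0.17 z [20.4 44.9]
L far inner 325 x ends [-41.4  44.4] y [62.4 64.4 67.3] slope y,z -0.11 -0.06 z [20.3 45. ]
t 16.15 pos [612.8 101.1 132.2] yaw -1.71 tilt [ 6.8e-03  8.0e-04 -1.0e+00] 
 twist -1.71 shift now-axes [255.8 193.9  10.7] after-twist [249.9 201.4  10.7] F [ 0.   0.7 -0.4] w 0.751 g 0.0 q6 -1.42
```

View pics/c3.png

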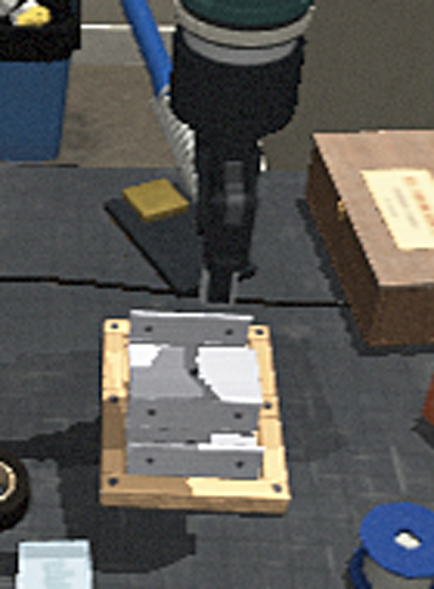

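The bundle at (195,395) is interlocked, level and down (web top about 46 mm), with ends in line. Now the counter, with fingers shut.

Request:
jog_arm(
  motion=[
    [-1,15,12,-2,0],
    [-1,25,19,0,0],
    [-1,29,22,0,0],
    [-1,29,22,0,0],
    [-1,29,22,0,0],
    [-1,29,22,0,0],
    [-1,29,22,0,0],
    [-1,29,22,0,0],
    [-1,25,19,0,0],
    [-1,16,12,0,0],
  ],
  force=30,
)

```text
time: 16.98
tool_pos: [0.3577, 0.3028, 0.1287]
tcp_rot: [-0.045, -3.138, 0.002]
wrist_force: [-0.4, -0.0, -0.2]
width: 0.002
grip_force: 0.0
```

Request:
jog_arm(
  motion=[
    [-1,0,0,0,0],
    [-1,0,0,0,0],
    [-1,0,0,0,0],
    [-1,0,0,0,0],
  ],
)

```text
time: 17.32
tool_pos: [0.3618, 0.3016, 0.1299]
tcp_rot: [-0.048, -3.141, 0.001]
wrist_force: [-0.6, -0.1, -0.8]
width: 0.001
grip_force: 0.0
```

```bash
python3 -c "
from h import *
delta([.3630,.3025,.0645],-1.7)"
```

```text
t 17.32 pos [361.8 301.6 129.9] yaw -1.76 tilt [-3.e-04 -7.e-04 -1.e+00] 
 twist -0.06 shift now-axes [-1.1  1.  65.4] after-twist [-1.2  1.  65.4] F [-0.6 -0.1 -0.8] w 0.001 g 0.0 q6 -0.9
```

Request:
jog_arm(
  motion=[
    [-1,-1,1,15,0],
    [-1,0,0,20,0],
    [-1,0,0,15,0],
    [-1,0,0,8,0],
    [-1,0,0,3,0],
    [-1,0,0,0,0],
    [-1,0,0,0,0],
    [-1,0,0,0,0],
  ],
)

```text
time: 17.98
tool_pos: [0.3632, 0.3037, 0.0703]
tcp_rot: [0.048, 3.14, 0.002]
wrist_force: [0.2, -0.7, -0.2]
width: 0.001
grip_force: 0.0
```

Request:
jog_arm(
  motion=[
    [-1,0,0,2,0],
    [-1,0,0,2,0],
    [-1,0,0,2,0],
    [-1,0,0,2,0],
    [-1,0,0,1,0],
    [-1,0,0,0,0],
    [-1,0,0,0,0],
    [-1,0,0,0,0],
  ],
)

```text
time: 18.65
tool_pos: [0.3627, 0.3036, 0.0607]
tcp_rot: [0.047, 3.14, 0.001]
wrist_force: [0.8, 0.8, 2.3]
width: 0.002
grip_force: 1.6
```

Request:
jog_arm(
  motion=[
    [-1,0,0,2,0],
    [-1,0,0,2,0],
    [-1,0,0,1.5,0],
    [-1,0,0,1,0],
    [-1,0,0,0.5,0],
    [-1,0,0,0,0],
    [-1,0,0,0,0],
  ],
)

```text
time: 19.23
tool_pos: [0.3627, 0.3037, 0.0544]
tcp_rot: [0.047, 3.141, 0.001]
wrist_force: [-2.5, -0.8, 11.9]
width: -0.001
grip_force: 6.2
```

Request:
jog_arm(
  motion=[
    [-1,0,0,0.3,0],
    [-1,0,0,0,0],
    [-1,0,0,-4,0],
    [-1,0,0,-8,0],
    [-1,0,0,-15,0],
    [-1,0,0,-30,0],
    [-1,0,0,-30,0],
    [-1,0,0,-20,0],
    [-1,0,0,0,0],
    [-1,0,0,0,0],
  ],
)

```text
time: 20.07
tool_pos: [0.3624, 0.3033, 0.1606]
tcp_rot: [0.047, 3.14, 0.001]
wrist_force: [-0.3, 0.6, -0.9]
width: -0.0
grip_force: 0.0
```

Request:
jog_arm(
  motion=[
    [-1,0,20,0,0],
    [-1,0,30,0,0],
    [-1,0,30,0,0],
    [-1,0,30,0,0],
    [-1,0,20,0,0],
    [-1,0,0,0,0],
    [-1,0,0,0,0],
    [-1,0,0,0,0],
  ],
)

```text
time: 20.73
tool_pos: [0.3649, 0.4315, 0.1577]
tcp_rot: [-0.046, -3.138, 0.006]
wrist_force: [-0.6, -0.0, -0.7]
width: 0.003
grip_force: 0.0
```

```bash
python3 - <<'E'
from meas import *
st('D near',-40,-22,20,46);st('R near',-75,-62,20,48);st('L far inner',55,75,20,48)
q=P[(abs(P[...,0]-363)<14)&(abs(P[...,1]-302)<14)&(P[...,2]>50)&(P[...,2]<80)];print('head z',np.median(q[:,2]),len(q))
i2,d2=bot.read_camera('top');T=cloud('top',d2)*1000;H=T[...,2]
for n,x,y,lo,hi in(('tape',468,22,10,30),('fuse',516,-61,8,30),('reel',734,-37,20,50)):
    m=(abs(T[...,0]-x)<50)&(abs(T[...,1]-y)<50)&(H>lo)&(H<hi);print(n,m.sum(),cv2.minAreaRect(T[m][:,:2].astype(np.float32))[0])
m=(abs(T[...,0]-610)<50)&(abs(T[...,1]-101)<40)&(H>43.5)&(H<52);print('D top',m.sum(),cv2.minAreaRect(T[m][:,:2].astype(np.float32)),np.median(H[m]))
E
```

```text
t 20.73 pos [364.9 431.5 157.7] yaw -1.69 tilt [-0.003  -0.0038 -1.    ] 
 twist 0.01 shift now-axes [-256.  -323.1  138.2] after-twist [-256.  -323.   138.2] F [-0.6 -0.  -0.7] w 0.003 g 0.0 q6 -0.72
D near 358 x ends [-43.5  44.4] y [-28.2 -26.5 -24.9] slope y,z 0.02 -0.17 z [20.3 45.8]
R near 368 x ends [-44.   43.4] y [-69.4 -67.7 -65.6] slope y,z -0.05 0.02 z [20.2 44.9]
L far inner 321 x ends [-41.4  44.6] y [62.4 64.5 66.6] slope y,z -0.15 -0.37 z [20.3 44.9]
head z 65.69317152036092 79
tape 344 (473.6258544921875, 5.765815734863281)
fuse 508 (515.8519287109375, -60.674781799316406)
reel 433 (734.0930786132812, -36.706687927246094)
D top 699 ((610.9970092773438, 101.38829803466797), (53.65834045410156, 90.748046875), 87.94239044189453) 46.174297448384095
```

```bash
python3 -c "
from workcell import bot
print(bot.finish_job())"
```

```text
the job is handed in; nothing more can be done
None
```

The job is handed in at about 21 s. The bundle is interlocked, level and fully down (top at 46 mm) with ends in line to about 1 mm. The larger counter's plunger was pressed to its stop and sprang back, and the reel, fuse box and tape were never touched.

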